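# Spring open the dry-ice tray cover

### The arm

A 6-joint arm with a two-finger parallel gripper is mounted at the origin on the work surface. World frame = base frame: x ahead of the robot, y to its left, z up, the work surface at z = 0. Lengths are in m, angles in rad, forces in N, time in s.
With the tool pointing down it reaches from about 0.3 to 0.775 m from the base axis. Payload 14.6 kg.
Tool frame: the origin (TCP) lies at the very end of the fingers, on their centre line; the grasp point (between the pads) lies 19 mm behind it; x points along the fingers, y is the direction in which the jaws open and shut, and the axes are right-handed (so a half turn about x gives the same grasp; the last joint's range is limited). The gripper opens to 94 mm and grips with 3 to 60 N. Pads are 16 mm wide; open, the fingers measure 119 mm over their backs; the gripper's body (75 mm by 177 mm) begins 78 mm behind the grasp point.
Start: joints at [1.188, 0.3, 1.521, -0, 1.321, -0.067], TCP at [0.171, 0.523, 0.205] pointing down, gripper open.
Joint ranges: [-3.03, 3.03], [-0.79, 2.21], [0.23, 2.52], [-1.04, 4.18], [0, 3.07], [-2.55, 2.55]. Speed limits (rad/s): [2.22, 2.22, 2.57, 3.14, 3.14, 3.14].

### API

Orientations are given as [roll, pitch, yaw] about the fixed x, y, z axes, in that order (R = Rz(yaw) Ry(pitch) Rx(roll)).
In Python, from station import ctrl, viewer, hand_in gives the robot as it stands. The module is installed in compiled form; this text tells all that it offers.
- The arm moves only by the tool play_rows, never from a script. Its argument "deltas" is a list that holds one entry, the list of rows, each a list of 7 numbers: the shift along the tool's x, y, z in mm, then the turn, a rotation vector about the tool's x, y, z in rad, then the finger opening in mm, from 0 to 94. In form: [[[dx, dy, dz, ax, ay, az, gripper], ...]]. A call has 1 to 10 rows; each row shifts and turns the commanded pose from where the row before left it, along the tool's axes as they then stand; what a row does not reach is not made up. A row lasts 1/10 s, in which the tool goes at most 50 mm and 8.59 degrees, less where a joint would pass 70% of its speed; a pose out of reach is approached as far as the arm can. A call with a gripper value outside its range is refused whole. The fingers move at their own pace and stop on an object; "grip_force" is the grip in N (left out, the last holds). Time passes only in rows, so rows that do not move let the fingers close. It gives the time, the measured TCP pose, the force and the opening at its end, in the units of the state.
- ctrl.get_obs(): the state, without advancing time (a new reading comes with each control period).
- viewer.camera(name): name is "scene" or "side" or "wrist"; returns a dict with "img" (384x512x3 uint8, red, green, blue), "fx", "fy", "cx", "cy" (pixels), "rvec" (rotation vector, rad) and "tvec" (3), from world to camera coordinates, as OpenCV has them. Camera axes: x right, y down, z forward; pixel columns grow to the right and rows downward; lengths in m; the calibration is good to about 2 mm. A picture is of the moment at which its call begins. There is no depth.
- hand_in(): hands the job in, once; it reports no verdict.
The state is a dict: "time_s": time; "qpos": joint angles; "joint_vel": joint speeds; "tau": joint torques, N m; "ee_pos": TCP position; "eef_rot": TCP orientation; "force": force on the tool from outside, world axes, zero at the start; "moment": the same for the moment, N m; "grip_width": finger opening in m.
Only numpy, scipy, OpenCV 4.12 (cv2) and the standard library are available. Lean on these libraries where they do the work, as an engineer would, in place of code of your own. Each camera call takes 0.05 s, during which the arm holds its last target.

### The job

Use the pry lever to spring open the vented cover of the dry-ice tray: work the blade through the notch under the cover's front edge and lever that edge up past both spring catches, so that it is left resting proud on top of them with its back edge still in its rail. Do not touch the cover with the gripper. Then lay the lever flat in the shallow tool tray, wholly inside its rim, and do not disturb the coffee pot, meal dish and spatula around you.

Things in the scene. Friction and masses are not known exactly. Their poses are not given: they have to be found in the camera images.
- ice_tray: Aluminium dry-ice tray, a box fixed to the bench, 172 deep (x) x 149 wide (y) x 108 mm high; origin under its centre, x from front to back. Its front (-x) wall is 10 mm thick and 98 mm high, with a notch 55 mm wide at the middle, floor 85 mm up. Side and back walls are 108 mm high. Inside it is empty but for 12 mm wide side ledges that carry the cover, whose underside is 94 mm up.
- notch (a point): Middle of the outer (robot-side) edge of the notch floor, at (-86, 0, 85) mm in the ice_tray frame: the blade goes in here along the tray's +x, and it is the natural fulcrum. 9 mm is open between notch floor and the seated cover's underside.
- cover: Loose vented flat steel plate, 150 (x) x 131 (y) x 4 mm, about 0.2 kg, snug in the ice tray's top; origin at the centre of its underside, x front to back. Seated, its front edge is 11 mm behind the front wall's outer face; its back edge lies under a fixed rail (7 mm overlap, 2.5 mm play), about which it tips. Freeing the front takes about 20 N upward near the front edge.
- catch_left (a joint): Rounded sprung catch on the left (+y) wall, 32 mm behind the front face, 2 mm over the cover's side edge. 0 m when out, 0.004 pushed in. It yields as the cover is levered up and snaps back under it when the front edge has risen about 16 mm (a blade pushed 60 mm in past the outer edge and tipped up some 18 degrees about it does that); the cover then rests on it, front edge about 14 mm above seated.
- catch_right (a joint): The same catch on the right (-y) side wall.
- cover_front_left (a point): Point on the cover's front edge, 60 mm left (+y) of its middle, at half thickness; 96 mm above the ice tray's origin when seated.
- cover_front_right (a point): As cover_front_left, 60 mm to the right (-y).
- lever: Pry lever lying on the bench: a black block handle 90 mm long (x), 22 mm wide, 24 mm high, with a flat steel blade 85 mm long, 24 mm wide and 4 mm thick sticking out of its +x end at half height (centre line 12 mm above the underside). Origin at the centre of the handle's underside; blade tip at x = +130 mm, butt end at x = -45 mm. About 0.16 kg.
- lever_tip (a point): Middle of the blade's tip, at (130, 0, 12) mm in the lever frame.
- lever_butt (a point): Middle of the handle's butt end, at (-45, 0, 12) mm in the lever frame.
- tool_tray: Shallow grey plastic tray fixed to the bench, 240 (x) x 160 (y) mm outside, walls 4 mm thick and 16 mm high, floor 4 mm above the bench; origin under its centre. It stands on the other side of the ice tray from where the lever starts.
- pot_a: Bystander: polished steel coffee pot, the nearer to the robot of two, 150 mm high, about 100 mm across, with handle and spout; origin at its underside.
- meal_dish: Bystander: white meal dish with aluminium lid, 158 x 108 x 39 mm; origin at its underside.
- spatula: Bystander: kitchen spatula lying crossways on the bench between the robot and the ice tray, under 30 mm high; origin at its underside.
Mind the look-alikes: they are no part of the job. Of the things like the lever, leave any that is brown; of the rest the larger one is meant.

How it is judged:
On the way, in this order (a step that is already met when the one before it is completed fails the run):
1. the lever is picked up off the bench (height (world z) of lever above 0.04 m), for 0.1 s.
2. the lever, in contact with the cover, has raised both front corners by 10 mm or more (z of each of cover_front_left, cover_front_right in the frame of ice_tray above 0.106 m and contact force between lever and cover above 0.3 N), for 0.05 s.
At the end, for the whole second after the job is handed in: The cover is at rest, both front corners 7 mm or more above seated, otherwise in place (8 mm fore and aft, 6 mm sideways, tipped under 0.2 rad); the lever lies at rest, flat on the tool tray's floor, both ends inside its walls, either way round (z of each of cover_front_left, cover_front_right in the frame of ice_tray above 0.103 m and x of cover in the frame of ice_tray between -0.008 and 0.008 m and y of cover in the frame of ice_tray between -0.006 and 0.006 m and angle between cover's own z axis and vertical below 0.2 rad and linear speed of each of cover, lever below 0.02 m/s and x of lever_tip in the frame of tool_tray between -0.118 and 0.118 m and y of lever_tip in the frame of tool_tray between -0.078 and 0.078 m and z of each of lever_tip, lever_butt in the frame of tool_tray below 0.028 m and x of lever_butt in the frame of tool_tray between -0.118 and 0.118 m and y of lever_butt in the frame of tool_tray between -0.078 and 0.078 m); the robot touches nothing.
It fails at once if the fingers or the arm press on the cover (over 1 N) (contact force between any of the fingers, the arm and cover above 1 N).
It fails at once if the coffee pot, meal dish or spatula is moved by more than 30 mm (distance of any of pot_a, meal_dish, spatula from where it was at the start of the episode above 0.03 m).
It also fails if it takes over 58 s, if anything falls off the work surface, if the arm or the gripper's body presses on something with over 40 N, if the wrist force passes 120 N, or if a joint passes its speed limit or range.

## Working session

There is one attempt and no reset: what is moved stays moved. The work goes in short steps, Python scripts to look and compute and a tool call to move; the robot and the scene stay as the last step left them, time stands still between calls to the robot, and variables do not carry over. Pictures are saved under pics/ and viewed, and the job is handed in when it is done.

Besides the shell and the picture viewer there is one more tool, called as name(argument=value, ...), one argument or row to a line, values as JSON. play_rows: Moves the arm, as the interface text tells. Its arguments: {"type":"object","properties":{"deltas":{"type":"array","items":{"type":"array","items":{"type":"array","items":{"type":"number"}}}},"grip_force":{"type":"number"}},"required":["deltas"]}

```bash
mkdir -p pics; ls
cat > h.py <<'E'
import numpy as np, cv2
from station import ctrl, viewer
from scipy.spatial.transform import Rotation as R
def P(c):
    return R.from_rotvec(np.array(c['rvec']).ravel()).as_matrix(), np.array(c['tvec']).ravel()
def ray(c,u,v):
    Rm,t=P(c); d=Rm.T@np.array([(u-c['cx'])/c['fx'],(v-c['cy'])/c['fy'],1]); return -Rm.T@t, d
def onz(c,u,v,z):
    o,d=ray(c,u,v); return o+d*(z-o[2])/d[2]
def proj(c,p):
    Rm,t=P(c); q=Rm@np.array(p)+t; return np.array([c['fx']*q[0]/q[2]+c['cx'],c['fy']*q[1]/q[2]+c['cy']])
def tri(rays):
    A=np.zeros((3,3));b=np.zeros(3)
    for o,d in rays:
        d=d/np.linalg.norm(d);M=np.eye(3)-np.outer(d,d);A+=M;b+=M@o
    return np.linalg.solve(A,b)
def save(c,n,crop=None,s=1):
    im=c['img'][:,:,::-1]
    if crop: x0,y0,x1,y1=crop; im=im[y0:y1,x0:x1]
    if s!=1: im=cv2.resize(im,None,fx=s,fy=s,interpolation=cv2.INTER_CUBIC)
    cv2.imwrite('pics/'+n+'.png',im)
import pickle
def cam(n,f=None):
    c=viewer.camera(n)
    if f: pickle.dump(c,open(f+'.pkl','wb')); save(c,f,s=1.5)
    return c
def load(f): return pickle.load(open(f+'.pkl','rb'))
E
python3 - <<'E'
from h import *
for n in ['scene','side','wrist']:
    c=cam(n,n+'0'); o,_=ray(c,0,0); print(n,c['fx'],o.round(3), ray(c,256,192)[1].round(2))
o=ctrl.get_obs();print(o)
E
```

```text
pics
scene 430.45990320260694 [0.954 0.489 1.008] [-0.41 -0.42 -0.81]
side 496.68571427303186 [0.37  1.146 1.223] [ 0.08 -0.7  -0.71]
wrist 300.980450576948 [0.095 0.548 0.385] [ 0.23 -0.08 -0.97]
{'time_s': 0.15, 'qpos': array([ 1.18841488e+00,  3.00319146e-01,  1.52139945e+00,  3.31502057e-05,
        1.32067053e+00, -6.65897911e-02]), 'joint_vel': array([ 0.00033175, -0.0018562 , -0.00394249, -0.00148274,  0.00151928,
       -0.00146561]), 'tau': array([-1.68893897e-03, -5.31957114e+01, -3.52822924e+01,  7.08062039e-02,
        2.34587834e-02, -8.01343231e-05]), 'ee_pos': array([0.17073642, 0.52264302, 0.20504652]), 'eef_rot': array([-1.67768222,  1.56999921, -1.99348209]), 'force': array([-0.20398372, -0.21100672,  0.67775166]), 'moment': array([ 0.0414205 ,  0.00920318, -0.02655141]), 'grip_width': 0.09412317616145807}
```

View pics/scene0.png

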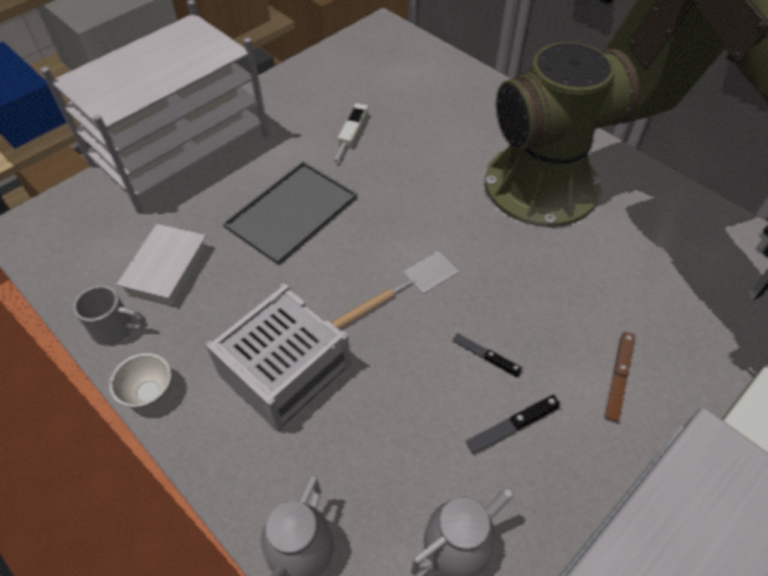

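View pics/side0.png

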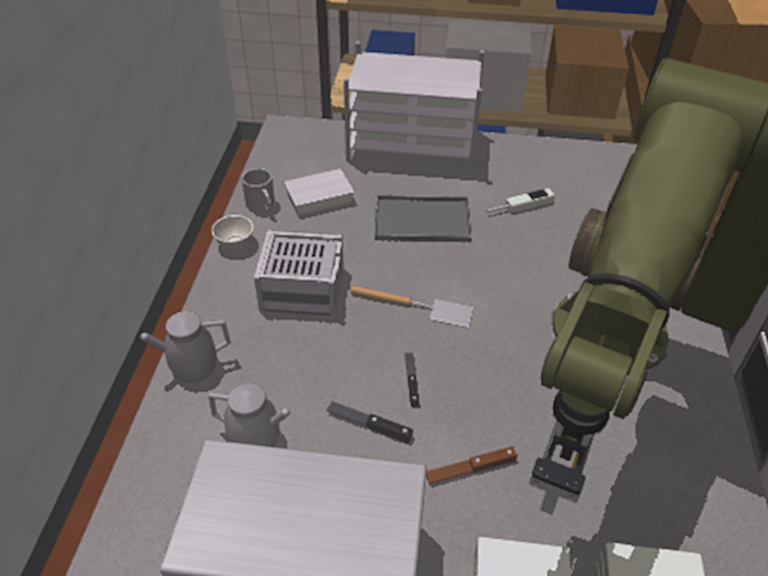

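View pics/wrist0.png

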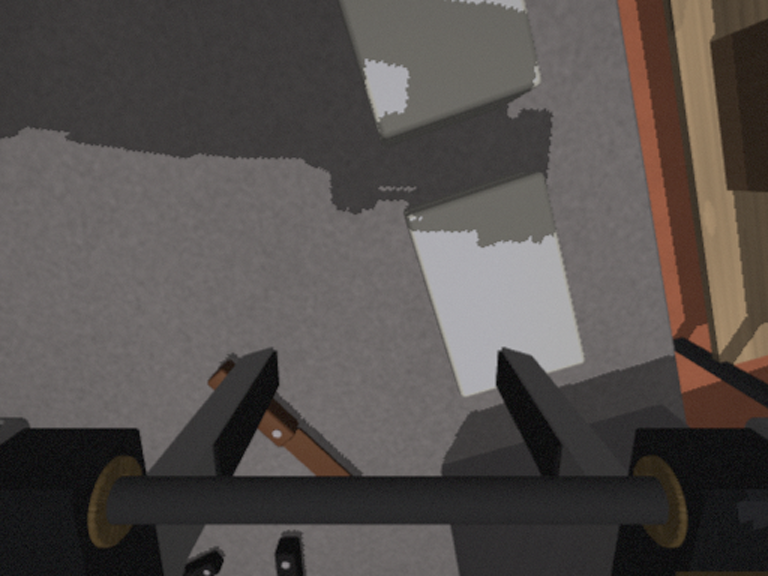

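Candidates (scene image at 1.5x scale): the large black lever at (515,424), a smaller black one at (487,353) and a brown one at (620,375). The large black one fits the description. I'll check it in a close crop.

Run:
```python
from h import *
a=load('scene0');b=load('side0')
A=cv2.resize(a['img'][170:300,130:390,::-1],None,fx=3,fy=3,interpolation=cv2.INTER_CUBIC)
cv2.imwrite('pics/cropA.png',A[:, :800])
B=cv2.resize(b['img'][140:320,150:350,::-1],None,fx=3.3,fy=3.3,interpolation=cv2.INTER_CUBIC);cv2.imwrite('pics/cropB.png',B[:600])
```

```text
(no output)
```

View pics/cropA.png

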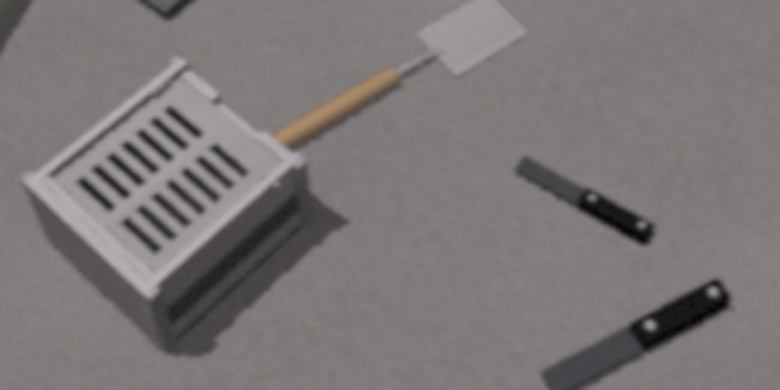

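View pics/cropB.png

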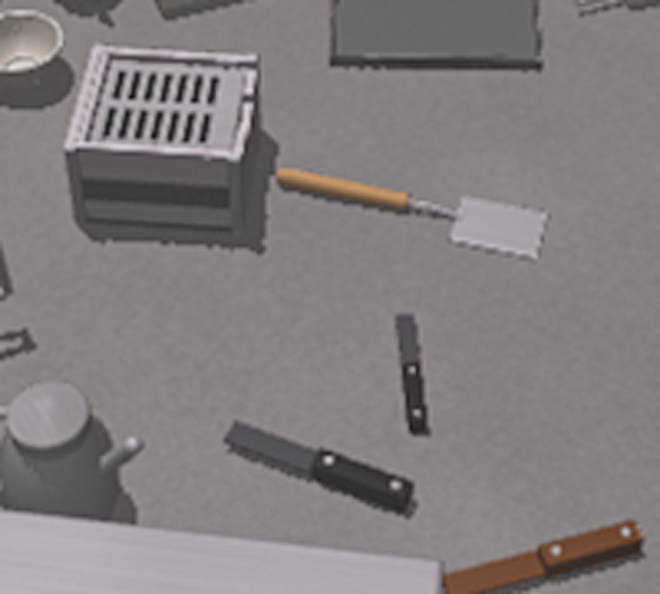

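Run:
```python
from h import *
a=load('scene0');b=load('side0')
fa=lambda u,v:(u/3+130,v/3+170)
fb=lambda u,v:(u/3.3+150,v/3.3+140)
for n,pa,pb in [('backright',(25,180),(97,45)),('frontright',(180,62),(257,57)),('backleft',(155,290),(66,150)),('frontleft',(303,155),(240,153))]:
    ua=fa(*pa);ub=fb(*pb)
    print(n,onz(a,*ua,.108).round(3),onz(b,*ub,.108).round(3),tri([ray(a,*ua),ray(b,*ub)]).round(3))
# lever masks
for n,c,box in [('scene',a,(300,255,390,310)),('side',b,(215,260,280,300))]:
    x0,y0,x1,y1=box; im=c['img'][y0:y1,x0:x1].astype(int); g=im.max(2)
    print(n,np.percentile(g,[5,20,50,80]))
    m=(g<75).astype(np.uint8)
    N,l,s,ce=cv2.connectedComponentsWithStats(m)
    for i in range(1,N):
        if s[i,4]>40:
            ys,xs=np.where(l==i); pt=np.c_[xs+x0,ys+y0].astype(np.float32)
            r=cv2.minAreaRect(pt); print(s[i,4],r,cv2.boxPoints(r).round(1).tolist()); 
            print([onz(c,u,v,.012).round(3).tolist() for u,v in cv2.boxPoints(r)])
# tool tray corners 1.5x
for n,c,pts in [('scene',a,[(225,222),(302,164),(357,197),(280,261)]),('side',b,[(376,196),(466,196),(470,242),(375,240)])]:
    for p in pts: print(n,onz(c,p[0]/1.5,p[1]/1.5,.016).round(3))
# spatula, meal dish, pot
for n,c,pts in [('scene',a,[(333,325),(410,287),(458,268),(432,253),(435,292)]),('side',b,[(352,291),(430,303),(474,305),(467,327)])]:
    for p in pts: print(n,'spat',onz(c,p[0]/1.5,p[1]/1.5,.01).round(3))
```

```text
backright [ 0.778 -0.101  0.108] [ 0.779 -0.104  0.108] [ 0.778 -0.1    0.111]
frontright [ 0.612 -0.105  0.108] [ 0.612 -0.108  0.108] [ 0.612 -0.106  0.109]
backleft [0.764 0.05  0.108] [0.772 0.053 0.108] [0.768 0.057 0.116]
frontleft [0.6   0.04  0.108] [0.605 0.033 0.108] [0.603 0.043 0.117]
scene [ 42. 124. 128. 130.]
617 ((342.2408447265625, 282.447265625), (10.904295921325684, 66.23851776123047), 61.69924545288086) [[310.5, 293.29998779296875], [368.79998779296875, 261.8999938964844], [374.0, 271.5], [315.70001220703125, 302.8999938964844]]
[[0.564, 0.28, 0.012], [0.393, 0.328, 0.012], [0.406, 0.354, 0.012], [0.573, 0.305, 0.012]]
side [ 50.  87. 138. 140.]
57 ((275.6499938964844, 265.54998779296875), (11.737972259521484, 5.374011993408203), 81.8698959350586) [[272.20001220703125, 260.1000061035156], [277.5, 259.3999938964844], [279.1000061035156, 271.0], [273.79998779296875, 271.70001220703125]]
[[0.422, 0.231, 0.012], [0.406, 0.226, 0.012], [0.397, 0.268, 0.012], [0.413, 0.273, 0.012]]
310 ((257.0548095703125, 285.0205383300781), (36.633880615234375, 10.533703804016113), 20.556045532226562) [[238.10000610351562, 283.5], [241.8000030517578, 273.70001220703125], [276.1000061035156, 286.5], [272.3999938964844, 296.3999938964844]]
[[0.511, 0.328, 0.012], [0.506, 0.292, 0.012], [0.401, 0.323, 0.012], [0.408, 0.358, 0.012]]
scene [ 0.561 -0.38   0.016]
scene [ 0.337 -0.401  0.016]
scene [ 0.319 -0.241  0.016]
scene [ 0.545 -0.22   0.016]
side [ 0.57  -0.379  0.016]
side [ 0.337 -0.413  0.016]
side [ 0.318 -0.233  0.016]
side [ 0.549 -0.208  0.016]
scene spat [ 0.569 -0.039  0.01 ]
scene spat [0.405 0.    0.01 ]
scene spat [0.305 0.034 0.01 ]
scene spat [ 0.314 -0.028  0.01 ]
scene spat [0.38  0.042 0.01 ]
side spat [ 0.578 -0.033  0.01 ]
side spat [ 0.399 -0.02   0.01 ]
side spat [ 0.3   -0.027  0.01 ]
side spat [0.312 0.041 0.01 ]
```

```bash
cat >> h.py <<'E'
def cur():
    o=ctrl.get_obs(); return np.array(o['ee_pos']), R.from_euler('xyz',o['eef_rot']).as_matrix(), o
def plan(pos,Rt=None):
    p,Rc,o=cur(); d=Rc.T@(np.array(pos)-p)*1000
    print('t',o['time_s'],'at',p.round(4),'tool shift mm',d.round(1),'max/50',(np.abs(d).max()/50).round(1))
    if Rt is not None:
        rv=R.from_matrix(Rc.T@Rt).as_rotvec(); print('rotvec',rv.round(4),'deg',np.degrees(np.linalg.norm(rv)).round(1))
def Rdown(yaw,flip=1):
    # tool x down, tool z or -z along heading yaw
    x=np.array([0,0,-1.]); z=flip*np.array([np.cos(yaw),np.sin(yaw),0]); y=np.cross(z,x); return np.c_[x,y,z]
E
python3 - <<'E'
from h import *
a=load('scene0');b=load('side0')
print(tri([ray(a,705/1.5,410/1.5),ray(b,424/1.5,463/1.5)]).round(3),'box corner')
p,Rc,o=cur();print(Rc.round(3))
print('pot_a lid', tri([ray(a,466/1.5,515/1.5),ray(b,250/1.5,398/1.5)]).round(3),'spout',tri([ray(a,508/1.5,494/1.5),ray(b,286/1.5,412/1.5)]).round(3))
# lever tip & butt triangulated: corners by eye
print('tip', tri([ray(a,*((545+556)/2/3+130,(375+388)/2/3+170)),ray(b,*(227/3.3+150,434/3.3+140))]).round(3))
for yaw in [np.radians(-15.6)]:
  for f in (1,-1): print(R.from_matrix(Rc.T@Rdown(yaw,f)).as_rotvec().round(3))
c=load('wrist0');print(Rc.T@(ray(c,0,0)[0]-p), Rc.T@ray(c,256,192)[1])
E
```

```text
[0.376 0.517 0.207] box corner
[[-0.     0.311  0.951]
 [-0.001  0.951 -0.311]
 [-1.    -0.001 -0.   ]]
pot_a lid [0.694 0.378 0.137] spout [0.627 0.396 0.129]
tip [0.571 0.296 0.019]
[-0.044 -0.     0.001]
[3.098e+00 1.000e-03 0.000e+00]
[-0.17999062  0.00074902 -0.07998801] [ 0.97026344 -0.00747119  0.2441861 ]
```

Run:
```python
from h import *
plan([.436,.331,.15],Rdown(np.radians(-15.6)))
```

```text
t 0.15 at [0.1707 0.5226 0.205 ] tool shift mm [ 55.1 -99.7 311.7] max/50 6.2
rotvec [-0.0435 -0.0001  0.0008] deg 2.5
```

play_rows(
  deltas=[
    [[0,-9,31,0,0,0,94],[0,-9,31,0,0,0,94],[0,-10,31,0,0,0,94],[0,-12,36,0,0,0,94],[5,-12,36,0,0,0,94],[10,-12,36,-0.01,0,0,94],[10,-12,36,-0.01,0,0,94],[10,-12,37,-0.01,0,0,94],[10,-12,37,-0.0135,0,0,94],[10,0,0,0,0,0,94]],
  ],
)

```text
time_s: 1.15
ee_pos: [0.4394, 0.3306, 0.1496]
eef_rot: [-1.121, 1.57, -1.397]
force: [0.3, -0.6, -1.1]
grip_width: 0.0938
```

Run:
```python
from h import *
cam('wrist','w1');print(cur()[0],cur()[2]['joint_vel'].round(2))
```

```text
[0.43728923 0.33141477 0.14791765] [ 0.05 -0.02  0.01  0.01  0.04  0.03]
```

View pics/w1.png

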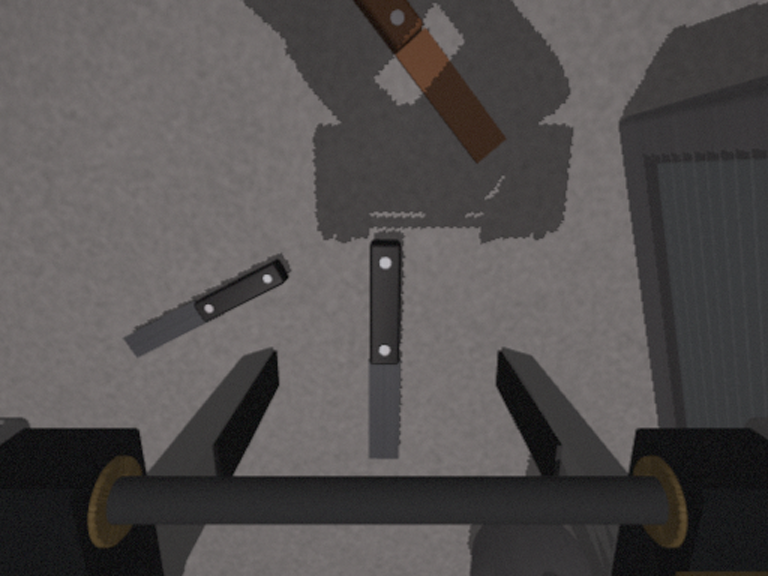

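The close wrist view shows the large black lever lying lengthwise. Its butt is at (386,240), the handle/blade joint at (385,363) and the tip at (384,458). It is clearly bigger than the small black one at (210,305), so the choice stands.

Run:
```python
from h import *
a=load('scene0');b=load('side0');w=load('w1')
k=1.5
B=onz(w,386/k,241/k,.024);J=onz(w,385/k,363/k,.024);T=onz(w,384/k,458/k,.014)
print(B,J,T,np.linalg.norm(B-J),np.linalg.norm((T-J)[:2]),'yaw',np.degrees(np.arctan2(*(T-B)[[1,0]])),np.degrees(np.arctan2(*(J-B)[[1,0]])))
# rivets by local brightness centroid
def cen(c,u,v,r=3):
    u,v=int(round(u)),int(round(v));g=c['img'][v-r:v+r+1,u-r:u+r+1].astype(float).max(2);g=np.clip(g-90,0,None);ys,xs=np.mgrid[-r:r+1,-r:r+1];return u+(g*xs).sum()/g.sum(),v+(g*ys).sum()/g.sum()
for n,pw,pa,pb in [('butt',(385,263),(713,292),(395,486)),('front',(384,350),(650,325),(328,460))]:
    q=[cen(w,pw[0]/k,pw[1]/k),cen(a,pa[0]/3+130,pa[1]/3+170),cen(b,pb[0]/3.3+150,pb[1]/3.3+140)]
    print(n,[np.round(x,1) for x in q],tri([ray(c,*x) for c,x in zip((w,a,b),q)]).round(4),tri([ray(w,*q[0]),ray(b,*q[2])]).round(4),onz(w,*q[0],.024))
```

```text
[0.40487946 0.34019325 0.024     ] [0.49073217 0.31502649 0.024     ] [0.57446715 0.29027471 0.014     ] 0.08946537788614256 0.08731665731532746 yaw -16.401916262414538 -16.33790862409772
butt [array([256.6, 174.9]), array([367.6, 266.6]), array([270. , 286.1])] [0.4174 0.3368 0.0314] [0.418  0.3358 0.0289] [0.41879141 0.33549185 0.024     ]
front [array([255.9, 233. ]), array([346.2, 277.9]), array([249.5, 278.2])] [0.4785 0.3182 0.0303] [0.4789 0.3174 0.029 ] [0.48024517 0.31710755 0.024     ]
```

Run:
```python
from h import *
plan([.4404,.3298,.005],Rdown(np.radians(-16.4)))
```

```text
t 1.2 at [0.4373 0.3314 0.1479] tool shift mm [142.9  -0.4   3.7] max/50 2.9
rotvec [ 0.011  -0.0018  0.0022] deg 0.7
```

play_rows(
  deltas=[
    [[30,0,3.5,0.011,0,0,60],[30,0,0,0,0,0,60],[30,0,0,0,0,0,60],[25,0,0,0,0,0,60],[15,0,0,0,0,0,60],[5,0,0,0,0,0,60],[0,0,0,0,0,0,60],[0,0,0,0,0,0,60]],
  ],
  grip_force=50,
)

```text
time_s: 2.0
ee_pos: [0.4405, 0.3326, 0.0166]
eef_rot: [0.863, 1.569, 0.579]
force: [0.2, 0.5, -0.1]
grip_width: 0.0602
```

Run:
```python
from h import *
plan([.4404,.3298,.005],Rdown(np.radians(-16.4)))
```

```text
t 2.0 at [0.4405 0.3326 0.0166] tool shift mm [11.6 -2.7  0.7] max/50 0.2
rotvec [ 0.0031  0.0011 -0.0012] deg 0.2
```

play_rows(
  deltas=[
    [[7,-2.5,0.5,0.003,0.001,-0.001,60],[5,0,0,0,0,0,60],[0,0,0,0,0,0,60],[0,0,0,0,0,0,30],[0,0,0,0,0,0,15],[0,0,0,0,0,0,10],[0,0,0,0,0,0,10],[0,0,0,0,0,0,10],[0,0,0,0,0,0,10],[0,0,0,0,0,0,10]],
  ],
  grip_force=55,
)

```text
time_s: 3.0
ee_pos: [0.4399, 0.3296, 0.0035]
eef_rot: [-2.327, 1.569, -2.613]
force: [-0.5, -1.0, 1.7]
grip_width: 0.0215
```

Run:
```python
from h import *
print(cur())
cam('wrist','w2');plan([.44,.33,.15],Rdown(np.radians(-16.4)))
```

```text
(array([0.43989122, 0.32957111, 0.00351964]), array([[-1.15692633e-03,  2.82315770e-01,  9.59320837e-01],
       [-6.76010748e-04,  9.59321039e-01, -2.82316645e-01],
       [-9.99999102e-01, -9.75130755e-04, -9.19015274e-04]]), {'time_s': 3.0, 'qpos': array([ 5.76327768e-01,  5.50897414e-01,  1.68541455e+00,  8.08343973e-05,
        9.06619130e-01, -7.08310620e-01]), 'joint_vel': array([-1.17968566e-03,  3.48212852e-06,  4.47387240e-05, -4.02580661e-04,
        4.40569987e-04,  1.33650280e-03]), 'tau': array([-4.90614551e-02, -5.83937073e+01, -2.70509183e+01,  3.51369660e-02,
       -1.44963688e-02,  1.32292346e-02]), 'ee_pos': array([0.43989122, 0.32957111, 0.00351964]), 'eef_rot': array([-2.32657741,  1.56945638, -2.61278522]), 'force': array([-0.50013984, -1.04259137,  1.67946472]), 'moment': array([-0.00702271,  0.11284647, -0.05055067]), 'grip_width': 0.02151303207465357})
t 3.05 at [0.4399 0.3296 0.0035] tool shift mm [-146.5    0.3   -0.2] max/50 2.9
rotvec [-0.    -0.001  0.001] deg 0.1
```

View pics/w2.png

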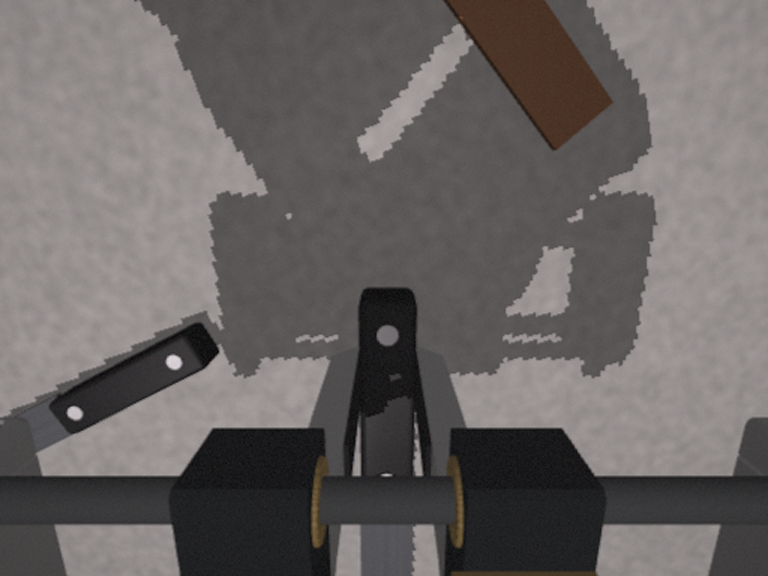

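play_rows(
  deltas=[
    [[-5,0,0,0,0,0,10],[-15,0,0,0,0,0,10],[-30,0,0,0,0,0,10],[-40,0,0,0,0,0,10],[-40,0,0,0,0,0,10],[-40,0,0,0,0,0,10],[-40,0,0,0,0,0,10],[-30,0,0,0,0,0,10],[0,0,0,0,0,0,10]],
  ],
)

```text
time_s: 3.95
ee_pos: [0.441, 0.3303, 0.249]
eef_rot: [0.882, 1.564, 0.596]
force: [0.8, -0.2, -1.8]
grip_width: 0.0216
```

Run:
```python
from h import *
plan([.585,-.028,.245],Rdown(np.radians(3)))
```

```text
t 3.95 at [0.441  0.3303 0.249 ] tool shift mm [   3.5 -303.1  239.3] max/50 6.1
rotvec [-0.3386  0.005  -0.0043] deg 19.4
```

play_rows(
  deltas=[
    [[0,-15,12,0,0,0,10],[0,-30,24,0,0,0,10],[0,-35,27,0,0,0,10],[0,-35,27,0,0,0,10],[0,-35,27,0,0,0,10],[0,-35,27,0,0,0,10],[0,-35,27,0,0,0,10],[0,-35,27,0,0,0,10],[0,-30,25,0,0,0,10],[0,-18,16,0,0,0,10]],
  ],
)

```text
time_s: 4.95
ee_pos: [0.5839, -0.0311, 0.243]
eef_rot: [-2.527, 1.568, -2.815]
force: [-0.2, 0.2, -0.9]
grip_width: 0.0216
```

play_rows(
  deltas=[
    [[0,0,0,-0.07,0,0,10],[0,0,0,-0.07,0,0,10],[0,0,0,-0.07,0,0,10],[0,0,0,-0.07,0,0,10],[0,0,0,-0.058,0,0,10],[0,0,0,0,0,0,10],[0,0,0,0,0,0,10],[0,0,0,0,0,0,10]],
  ],
)

```text
time_s: 5.75
ee_pos: [0.5837, -0.0284, 0.2434]
eef_rot: [-2.785, 1.569, -2.735]
force: [0.8, -0.1, -1.2]
grip_width: 0.0216
```

Run:
```python
from h import *
plan([.585,-.028,.245],Rdown(np.radians(3)))
for n in ('wrist','scene','side'): cam(n,n+'3')
p,Rc,o=cur();np.savez('pose3',p=p,R=Rc)
```

```text
t 5.75 at [ 0.5837 -0.0284  0.2434] tool shift mm [-1.6  0.3  1.3] max/50 0.0
rotvec [-0.002  -0.0016  0.0006] deg 0.1
```

View pics/wrist3.png

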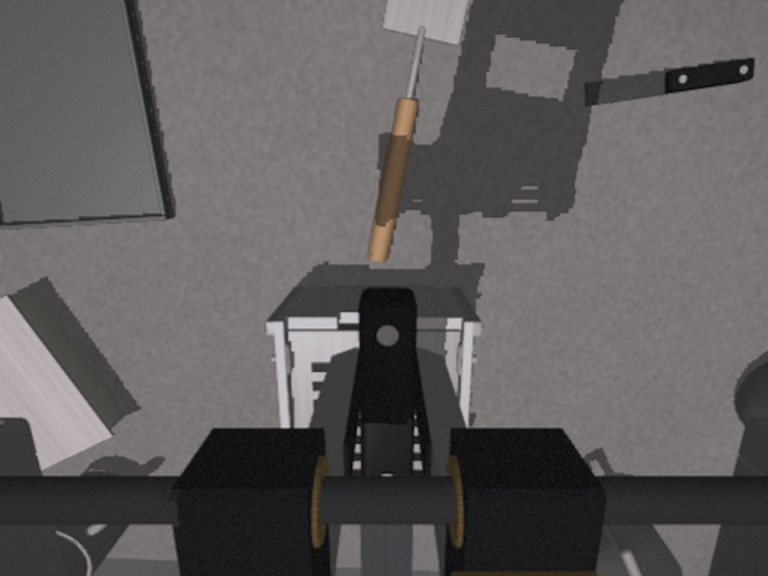

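View pics/side3.png

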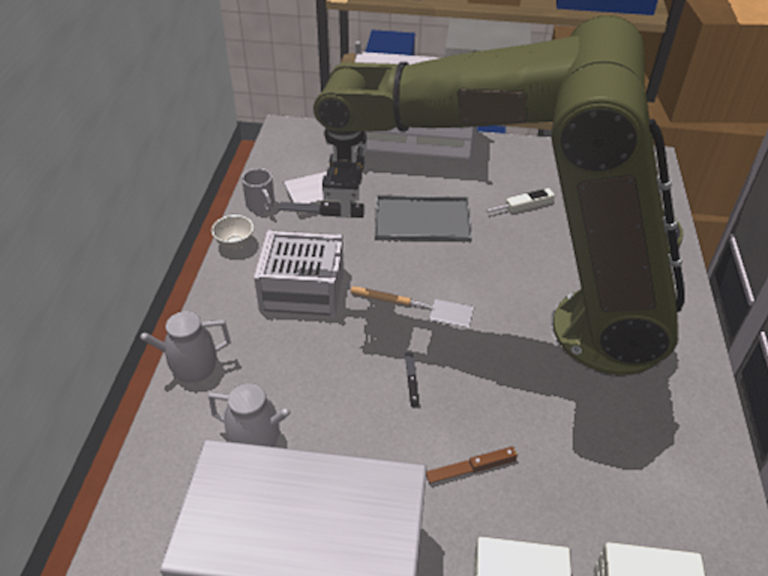

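Run:
```python
from h import *
c=load('wrist3'); save(c,'w3c',(165,160,335,290),4.6)
```

```text
(no output)
```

View pics/w3c.png

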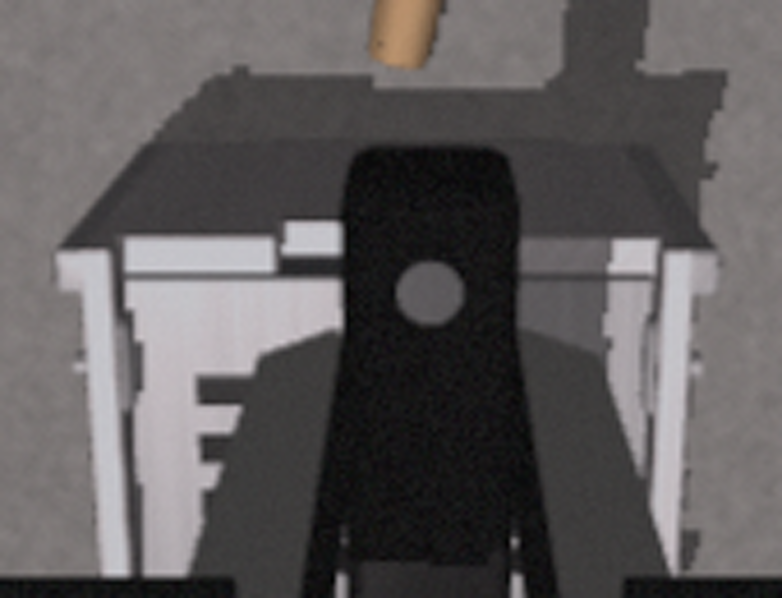

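Run:
```python
from h import *
c=load('wrist3')
f=lambda u,v,z:onz(c,u/4.6+165-.4,v/4.6+160-.4,z)
for n,u,v,z in [('FR108',59,251,.108),('FL108',717,249,.108),('FR98',122,238,.098),('FL98',658,238,.098),('notchR98',278,238,.098),('notchR85',284,222,.085),('coverfront R',130,278,.098),('coverfront L',655,276,.098),('base R',150,141,0),('base L',640,141,0)]:
    print(n,f(u,v,z).round(4))
p,Rc,o=cur()
# lever in hand: rivets visible? handle butt edge top
print('butt top', f(430,150,p[2]+.0205), 'rivet',f(430,293,p[2]+.0205), 'tcp',p)
for z in(.0,):
    T=p+Rc@np.array([-.0085,0,.1385]);print('tip pred',T)
    B=p+Rc@np.array([-.0205,0,-.0365]);print('butt top pred px',(proj(c,B)-[165,160])*4.6)
for n in('side3','scene3'): print(n,proj(load(n),T)*1.5, proj(load(n),p+Rc@np.array([-.0085,0,-.0365]))*1.5)
save(load('side3'),'s3c',(170,110,250,150),8)
save(load('scene3'),'sc3c',(60,120,300,280),3.2)
```

```text
FR108 [ 0.6126 -0.1157  0.108 ]
FL108 [0.6043 0.0419 0.108 ]
FR98 [ 0.6119 -0.1027  0.098 ]
FL98 [0.6053 0.0294 0.098 ]
notchR98 [ 0.61   -0.0643  0.098 ]
notchR85 [ 0.6098 -0.0641  0.085 ]
coverfront R [ 0.6223 -0.1009  0.098 ]
coverfront L [0.6152 0.0296 0.098 ]
base R [ 0.6118 -0.1149  0.    ]
base L [0.6041 0.0391 0.    ]
butt top [ 0.54425446 -0.02984664  0.2640012 ] rivet [ 0.56226003 -0.02895213  0.2640012 ] tcp [ 0.58384588 -0.02842613  0.2435012 ]
tip pred [ 0.72217597 -0.0213477   0.25181885]
butt top pred px [423.25416381 173.78619965]
side3 [279.95292606 205.7714382 ] [364.58206723 210.54459314]
scene3 [250.02620292 303.42520245] [336.84514436 234.83462637]
```

View pics/s3c.png

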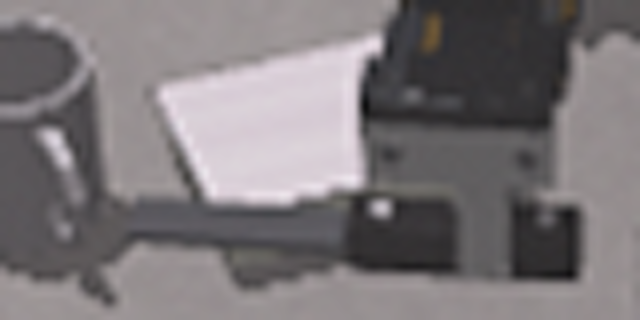

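View pics/sc3c.png

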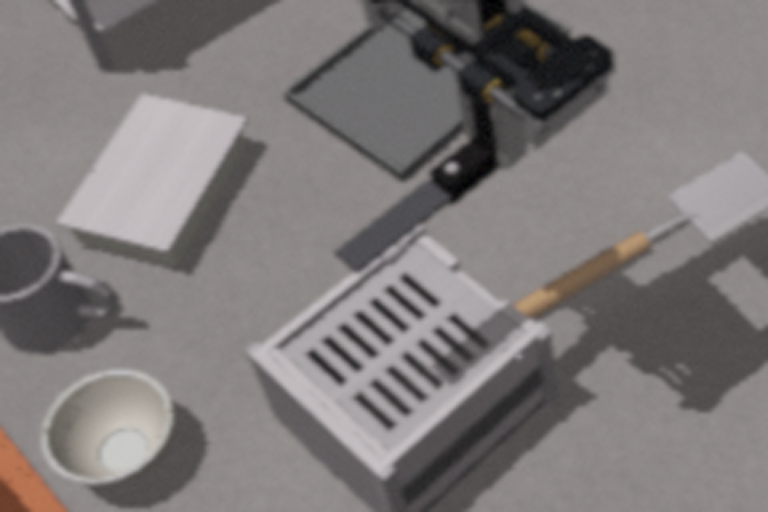

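Run:
```python
from h import *
plan([.4503,-.0451,.081],Rdown(np.radians(3.05)))
```

```text
t 5.9 at [ 0.5838 -0.0284  0.2435] tool shift mm [ 162.7   -9.7 -134. ] max/50 3.3
rotvec [-0.0021 -0.0013  0.0006] deg 0.1
```

play_rows(
  deltas=[
    [[0,-1,-15,-0.002,-0.001,0,10],[0,-2,-30,0,0,0,10],[0,-3,-35,0,0,0,10],[0,-3,-34,0,0,0,10],[0,-1,-20,0,0,0,10],[25,0,0,0,0,0,10],[40,0,0,0,0,0,10],[40,0,0,0,0,0,10],[35,0,0,0,0,0,10],[22,0,0,0,0,0,10]],
  ],
)

```text
time_s: 6.9
ee_pos: [0.4496, -0.0455, 0.0794]
eef_rot: [-3.098, 1.568, -3.045]
force: [0.4, 0.1, -0.5]
grip_width: 0.0216
```

play_rows(
  deltas=[
    [[0,0,0,0,0,0,10],[0,0,0,0,0,0,10],[0,0,0,0,0,0,10]],
  ],
)

```text
time_s: 7.2
ee_pos: [0.4514, -0.0458, 0.083]
eef_rot: [-0.53, 1.568, -0.477]
force: [-0.3, -0.4, -0.7]
grip_width: 0.0217
```

Run:
```python
from h import *
plan([.4503,-.0451,.081],Rdown(np.radians(3.05)))
for n in ('wrist','scene','side'): cam(n,n+'4')
p,Rc,o=cur();T=p+Rc@np.array([-.0085,0,.1385]);print('tip pred',T)
print(proj(load('side4'),T)*1.5,proj(load('scene4'),T)*1.5)
save(load('side4'),'s4c',(150,130,300,230),5.3)
save(load('scene4'),'sc4c',(130,170,290,290),5)
```

```text
t 7.2 at [ 0.4514 -0.0458  0.083 ] tool shift mm [ 2.   0.8 -1. ] max/50 0.0
rotvec [0.0003 0.002  0.0012] deg 0.1
tip pred [ 0.58938321 -0.03836801  0.09133273]
[346.78656384 263.07056575] [321.15028836 306.5313006 ]
```

View pics/s4c.png

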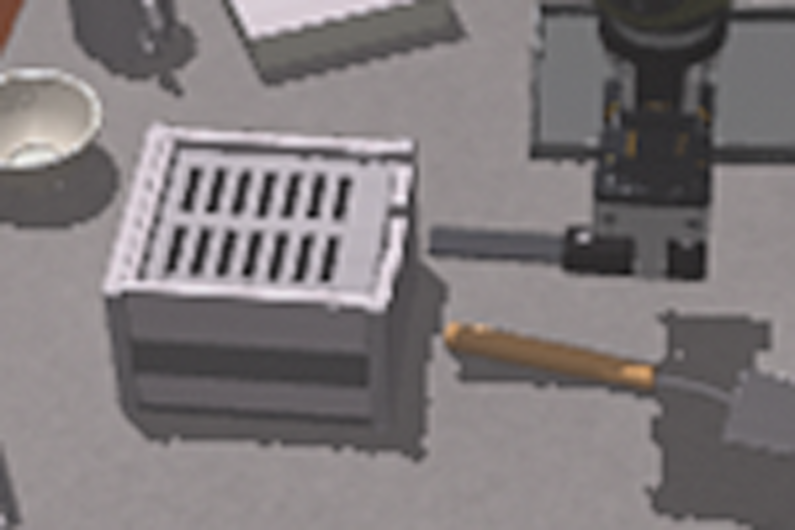

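View pics/sc4c.png

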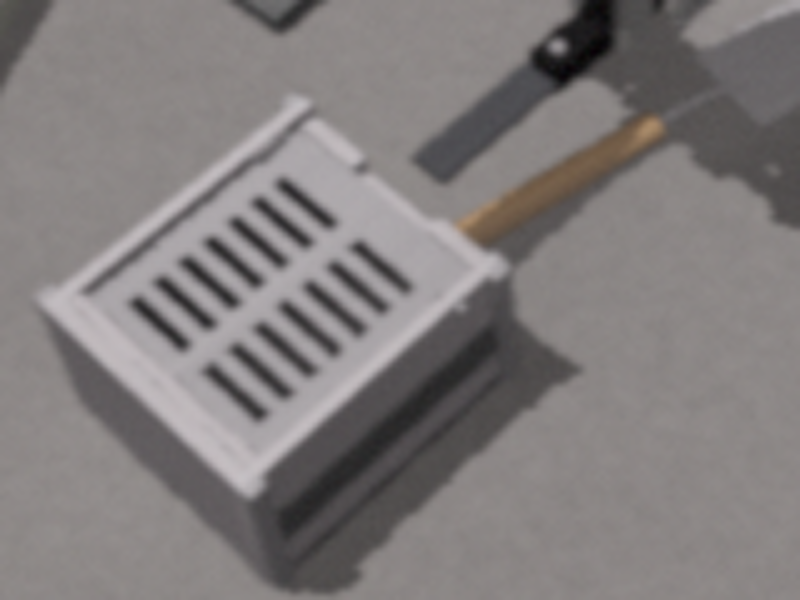

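play_rows(
  deltas=[
    [[2,1,0,0,0.002,0,10],[0,0,0,0,0,0,10],[0,0,0,0,0,0,10],[0,0,0,0,0,0,10]],
  ],
)

```text
time_s: 7.75
ee_pos: [0.4505, -0.0447, 0.0796]
eef_rot: [-2.894, 1.568, -2.84]
force: [-0.1, -0.2, -2.1]
grip_width: 0.0215
```

Run:
```python
from h import *
plan([.5302,-.0409,.081],Rdown(np.radians(3.05)))
p,Rc,o=cur();T=p+Rc@np.array([-.0085,0,.1385]);print('tip pred',T)
```

```text
t 7.75 at [ 0.4505 -0.0447  0.0796] tool shift mm [-1.6 -0.5 79.8] max/50 1.6
rotvec [ 0.0005 -0.0023  0.0006] deg 0.1
tip pred [ 0.58881059 -0.03722875  0.08775393]
```

play_rows(
  deltas=[
    [[-1.2,0,5,0,-0.002,0,10],[0,0,5,0,0,0,10],[0,0,5,0,0,0,10],[0,0,0,0,0,0,10],[0,0,0,0,0,0,10]],
  ],
)

```text
time_s: 8.25
ee_pos: [0.4655, -0.0438, 0.0806]
eef_rot: [-2.454, 1.57, -2.401]
force: [-0.8, 0.7, -0.8]
grip_width: 0.0218
```

Run:
```python
from h import *
plan([.5302,-.0409,.081],Rdown(np.radians(3.05)))
p,Rc,o=cur();T=p+Rc@np.array([-.0085,0,.1385]);print('tip pred',T)
```

```text
t 8.25 at [ 0.4655 -0.0438  0.0806] tool shift mm [-0.5 -0.5 64.8] max/50 1.3
rotvec [ 0.0005 -0.0006  0.0005] deg 0.1
tip pred [ 0.6037726  -0.03639797  0.08899768]
```

Good: the blade centre is 89 mm up, inside the 85–94 mm opening. Next I insert it.

play_rows(
  deltas=[
    [[-0.3,0,5,0,0,0,10],[0,0,8,0,0,0,10],[0,0,10,0,0,0,10],[0,0,10,0,0,0,10],[0,0,10,0,0,0,10],[0,0,10,0,0,0,10],[0,0,8,0,0,0,10],[0,0,4,0,0,0,10],[0,0,0,0,0,0,10],[0,0,0,0,0,0,10]],
  ],
)

```text
time_s: 9.25
ee_pos: [0.5302, -0.0404, 0.0809]
eef_rot: [-2.363, 1.57, -2.31]
force: [-1.2, 0.2, -0.9]
grip_width: 0.0214
```

Run:
```python
from h import *
plan([.5302,-.0409,.081],Rdown(np.radians(3.05)))
p,Rc,o=cur();T=p+Rc@np.array([-.0085,0,.1385]);print('tip pred',T,o['force'],o['moment'])
for n in ('wrist','scene','side'): cam(n,n+'5')
save(load('side5'),'s5c',(150,130,300,230),5.3)
save(load('scene5'),'sc5c',(130,170,290,290),5)
N=np.array([.6086,-.0367,.085]); print('fulcrum in tool mm',Rc.T@(N-p)*1000)
```

```text
t 9.25 at [ 0.5302 -0.0404  0.0809] tool shift mm [-0.1 -0.5  0. ] max/50 0.0
rotvec [ 0.0005 -0.0006  0.0006] deg 0.1
tip pred [ 0.66847772 -0.03295209  0.08935614] [-1.24423224  0.23898057 -0.94797258] [-0.05997387  0.02659377  0.01674815]
fulcrum in tool mm [-4.10692897 -0.52427839 78.5100821 ]
```

View pics/s5c.png

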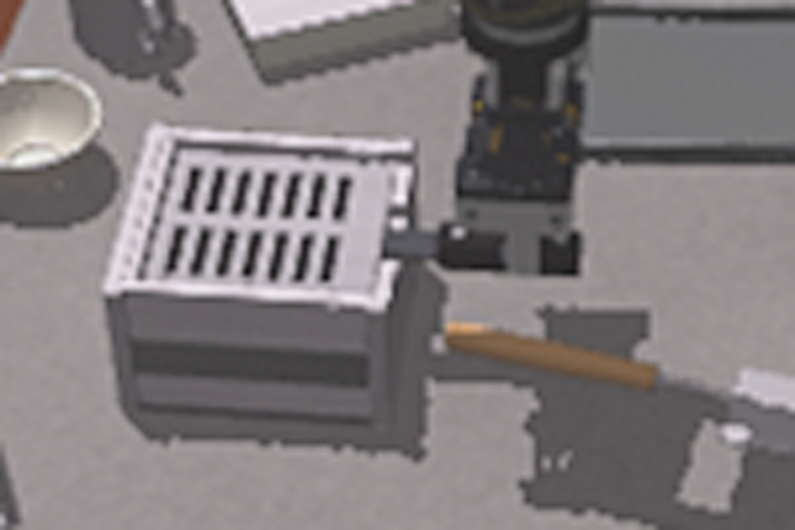

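View pics/sc5c.png

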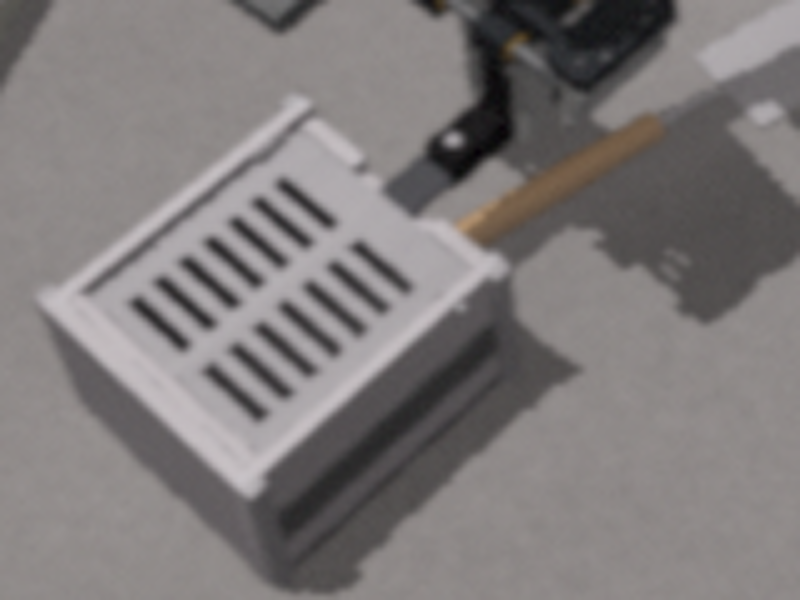

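play_rows(
  deltas=[
    [[2.2,0,0,0,0,0,10],[2.35,0,0.23,0,-0.03,0,10],[2.35,0,0.23,0,-0.03,0,10],[2.35,0,0.23,0,-0.03,0,10],[2.35,0,0.23,0,-0.03,0,10],[2.35,0,0.23,0,-0.03,0,10],[0,0,0,0,0,0,10],[0,0,0,0,0,0,10]],
  ],
  grip_force=60,
)

```text
time_s: 10.2
ee_pos: [0.5318, -0.0403, 0.0671]
eef_rot: [-0.004, 1.423, 0.05]
force: [-3.4, -0.0, -0.8]
grip_width: 0.0212
```

Run:
```python
from h import *
p,Rc,o=cur();T=p+Rc@np.array([-.0085,0,.1385]);print(p,'tip pred',T,o['force'],o['moment'],np.degrees(np.arcsin(Rc[2,2])))
N=np.array([.6086,-.0367,.085]); print('fulcrum in tool mm',Rc.T@(N-p)*1000)
for n in ('side',): cam(n,n+'6')
save(load('side6'),'s6c',(150,130,300,230),5.3)
```

```text
[ 0.53180339 -0.04033434  0.0670791 ] tip pred [ 0.66733851 -0.03303484  0.09591394] [-3.39077295 -0.01882963 -0.82150677] [-0.05887086  0.80635387 -0.01439513] 8.481680351319369
fulcrum in tool mm [-6.38522177 -0.50179972 78.68331494]
```

View pics/s6c.png

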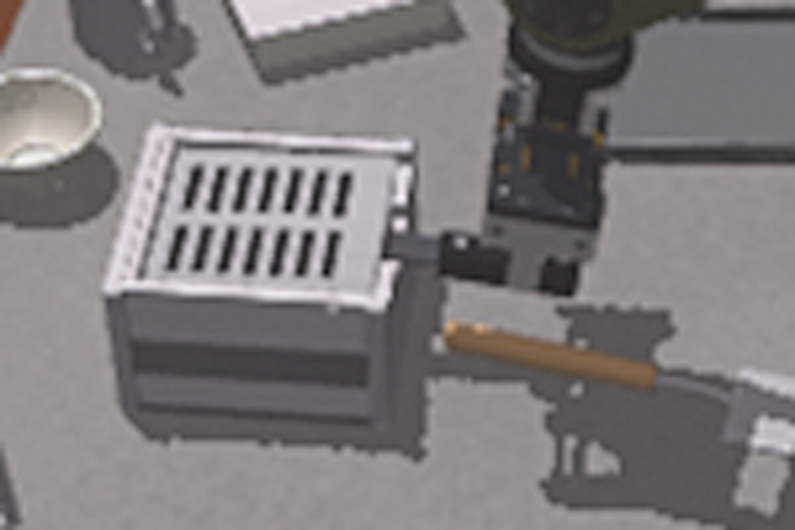

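play_rows(
  deltas=[
    [[2.35,0,0.23,0,-0.03,0,10],[2.35,0,0.23,0,-0.03,0,10],[2.35,0,0.23,0,-0.03,0,10],[2.35,0,0.23,0,-0.03,0,10],[2.35,0,0.23,0,-0.03,0,10],[2.35,0,0.23,0,-0.03,0,10],[0,0,0,0,0,0,10],[0,0,0,0,0,0,10]],
  ],
)

```text
time_s: 11.05
ee_pos: [0.5366, -0.04, 0.0537]
eef_rot: [-0.001, 1.243, 0.053]
force: [-2.8, -0.1, -1.0]
grip_width: 0.0217
```

```bash
cat > s.py <<'E'
from h import *
import sys
k=sys.argv[1]
p,Rc,o=cur();T=p+Rc@np.array([-.0085,0,.1385]);print(p,'tip pred',T,o['force'],o['moment'],np.degrees(np.arcsin(Rc[2,2])))
N=np.array([.6086,-.0367,.085]); print('fulcrum in tool mm',Rc.T@(N-p)*1000)
for n in ('side','scene'): cam(n,n+k)
save(load('side'+k),'s%sc'%k,(150,130,300,230),5.3)
save(load('scene'+k),'sc%sc'%k,(130,170,290,290),5)
E
python3 s.py 7
```

```text
[ 0.53655874 -0.0400364   0.05372237] tip pred [ 0.6647463  -0.03310336  0.10639477] [-2.80437372 -0.09334905 -0.98797063] [0.00475198 0.76657951 0.01121628] 18.79646869682195
fulcrum in tool mm [-6.37289643 -0.55989548 78.34818474]
```

View pics/s7c.png

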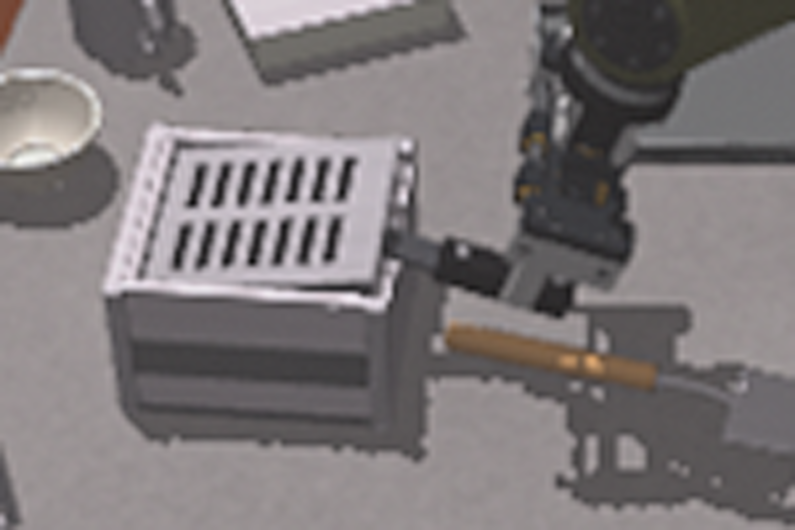

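View pics/sc7c.png

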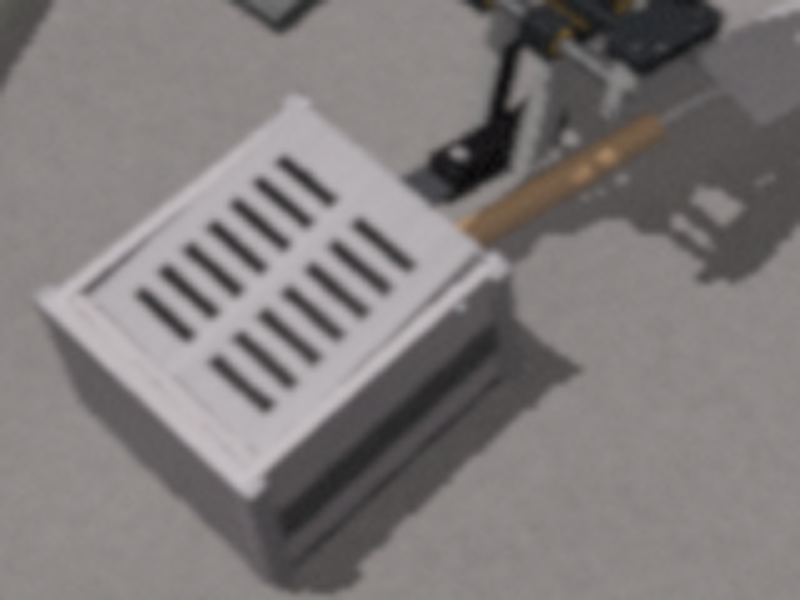

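```bash
cat > cov.py <<'E'
from h import *
# expected pixel of cover front top corners for raised heights, in crop coords
import sys
k=sys.argv[1]
yaw=np.radians(3.05);O=np.array([.6086+.086*np.cos(yaw),-.0367+.086*np.sin(yaw),0])
X=np.array([np.cos(yaw),np.sin(yaw),0]);Y=np.array([-np.sin(yaw),np.cos(yaw),0])
a=load('scene'+k);b=load('side'+k)
for h in (0,8,14,20):
    for s in (1,-1):
        q=O-X*.0755+Y*s*.0655+np.array([0,0,.098+h/1000])
        print(h,'L' if s>0 else 'R','side',((proj(b,q)-[150,130])*5.3).round(),'scene',((proj(a,q)-[130,170])*5).round())
E
python3 cov.py 7
```

```text
0 L side [370. 304.] scene [469. 275.]
0 R side [395. 161.] scene [291. 130.]
8 L side [369. 295.] scene [469. 266.]
8 R side [394. 152.] scene [290. 121.]
14 L side [369. 287.] scene [468. 260.]
14 R side [394. 145.] scene [288. 114.]
20 L side [368. 280.] scene [467. 253.]
20 R side [394. 138.] scene [287. 107.]
```

play_rows(
  deltas=[
    [[2.35,0,0.23,0,-0.03,0,10],[2.35,0,0.23,0,-0.03,0,10],[0,0,0,0,0,0,10],[0,0,0,0,0,0,10]],
  ],
)

```text
time_s: 11.55
ee_pos: [0.5388, -0.04, 0.0496]
eef_rot: [-0.001, 1.182, 0.052]
force: [-1.6, 0.0, -0.5]
grip_width: 0.0217
```

```bash
python3 s.py 8
```

```text
[ 0.53876547 -0.03996394  0.04963233] tip pred [ 0.66353698 -0.03321128  0.10997281] [-1.64655053  0.00207571 -0.53173154] [-0.00606843  0.70007317  0.03160424] 22.26400924929281
fulcrum in tool mm [-6.24391796 -0.51563464 78.09695527]
```

View pics/s8c.png

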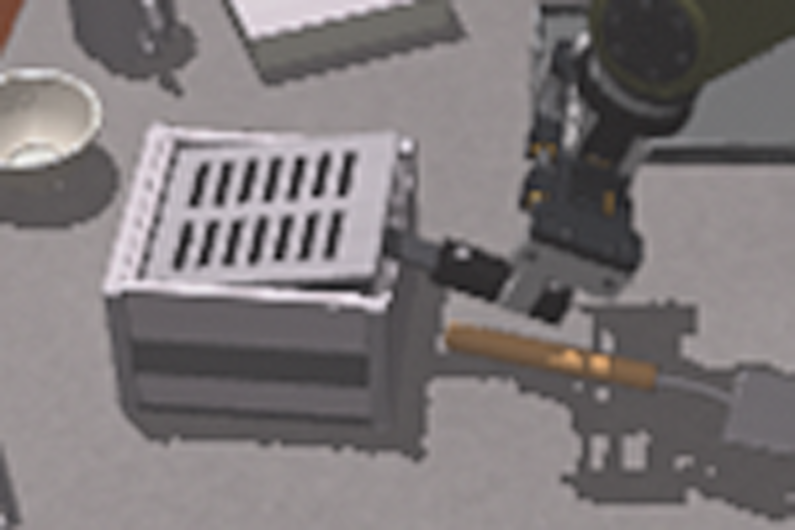

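play_rows(
  deltas=[
    [[-2.35,0,-0.16,0,0.03,0,10],[-2.35,0,-0.16,0,0.03,0,10],[-2.35,0,-0.16,0,0.03,0,10],[-2.35,0,-0.16,0,0.03,0,10],[-2.35,0,-0.16,0,0.03,0,10],[-2.35,0,-0.16,0,0.03,0,10],[-2.35,0,-0.16,0,0.03,0,10],[-2.35,0,-0.16,0,0.03,0,10],[-2.35,0,-0.16,0,0.03,0,10],[0,0,0,0,0,0,10]],
  ],
)

```text
time_s: 12.65
ee_pos: [0.5326, -0.0404, 0.07]
eef_rot: [-0.01, 1.451, 0.044]
force: [-0.3, 0.1, -2.0]
grip_width: 0.0216
```

```bash
python3 s.py 9
```

```text
[ 0.53255425 -0.04041606  0.07002326] tip pred [ 0.66883648 -0.0330557   0.09507281] [-0.25042435  0.13282669 -1.98134373] [ 0.0347824  0.1234615 -0.0003974] 6.888317152241879
fulcrum in tool mm [-5.73691198 -0.39164598 77.38218016]
```

View pics/s9c.png

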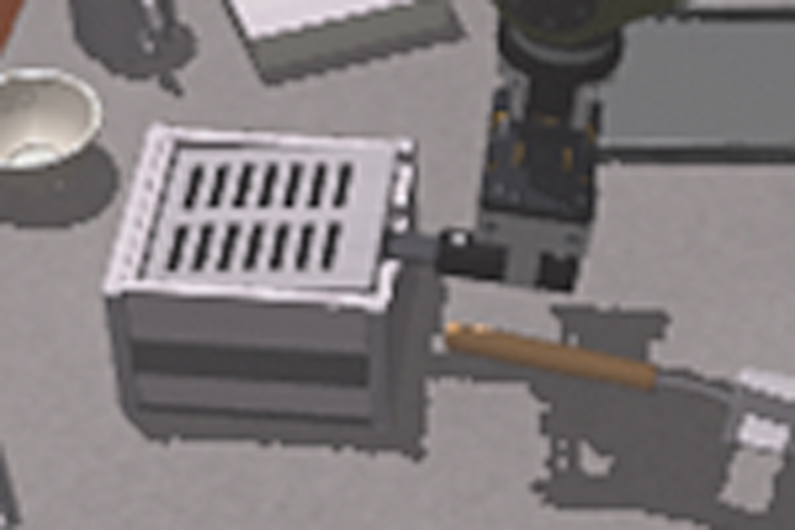

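play_rows(
  deltas=[
    [[-2.35,0,-0.16,0,0.03,0,10],[-2.35,0,-0.16,0,0.03,0,10],[-2.35,0,-0.16,0,0.03,0,10],[-2.35,0,-0.16,0,0.03,0,10],[-1.0,0,0,0,0,0,10],[0,0,0,0,0,0,10],[0,0,0,0,0,0,10]],
  ],
)

```text
time_s: 13.45
ee_pos: [0.5302, -0.0404, 0.0796]
eef_rot: [-1.099, 1.57, -1.045]
force: [-0.2, 0.3, -2.4]
grip_width: 0.0214
```

```bash
python3 s.py 10; python3 cov.py 10 >/dev/null
```

```text
[ 0.5301785  -0.04038924  0.07957483] tip pred [ 0.66847733 -0.03296994  0.08811233] [-0.16139214  0.2962338  -2.35407488] [ 0.04181567  0.0920744  -0.00119607] 0.015512947569563862
fulcrum in tool mm [-5.40364102 -0.51739355 78.508006  ]
```

View pics/s10c.png

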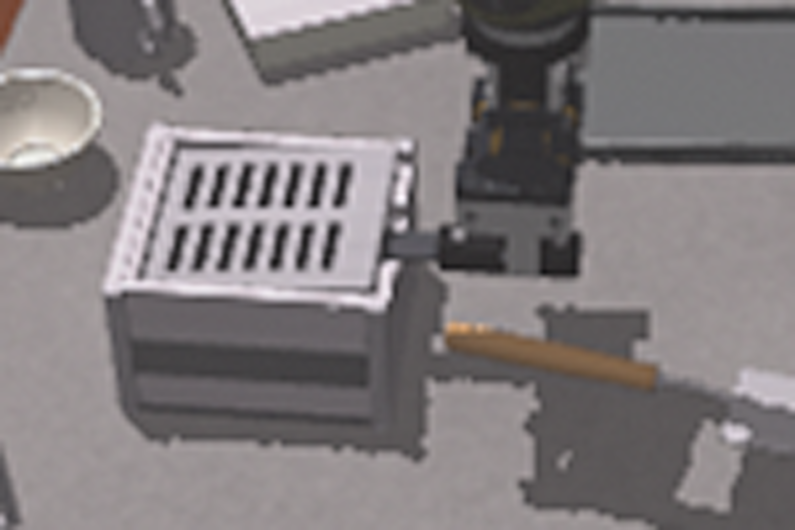

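View pics/sc10c.png

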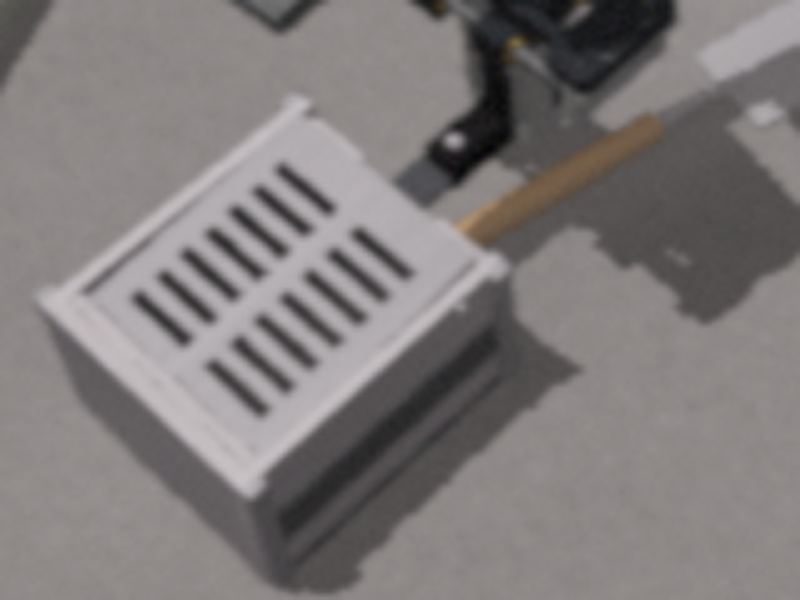

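The cover stays about 13 mm up with the blade level and free (moment about 0.1 N m), so it is resting on the catches. I'll withdraw the blade.

play_rows(
  deltas=[
    [[-0.8,0,-4,0,0,0,10],[0,0,-10,0,0,0,10],[0,0,-14,0,0,0,10],[0,0,-18,0,0,0,10],[0,0,-20,0,0,0,10],[0,0,-20,0,0,0,10],[0,0,-10,0,0,0,10],[-40,0,0,0,0,0,10],[-40,0,0,0,0,0,10],[0,0,0,0,0,0,10]],
  ],
)

```text
time_s: 14.55
ee_pos: [0.4365, -0.0459, 0.1651]
eef_rot: [-0.323, 1.563, -0.27]
force: [0.9, -0.0, -1.7]
grip_width: 0.0216
```

```bash
python3 s.py 11
python3 - <<'E'
from h import *
cam('wrist','wrist11')
c=load('wrist11')
save(load('side11'),'tt',(240,120,325,170),8)
E
```

```text
[ 0.43645998 -0.04591146  0.16514916] tip pred [ 0.57469042 -0.03846454  0.17470884] [ 0.86434821 -0.03792868 -1.73338887] [0.07705746 0.03046847 0.01929808] 0.43849503978680243
fulcrum in tool mm [ 81.4659281    0.17389277 171.76786278]
```

View pics/wrist11.png

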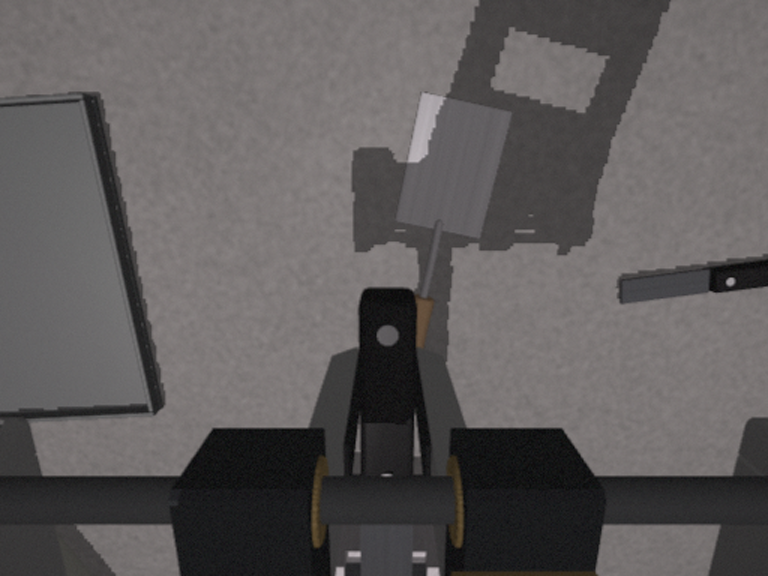

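View pics/side11.png

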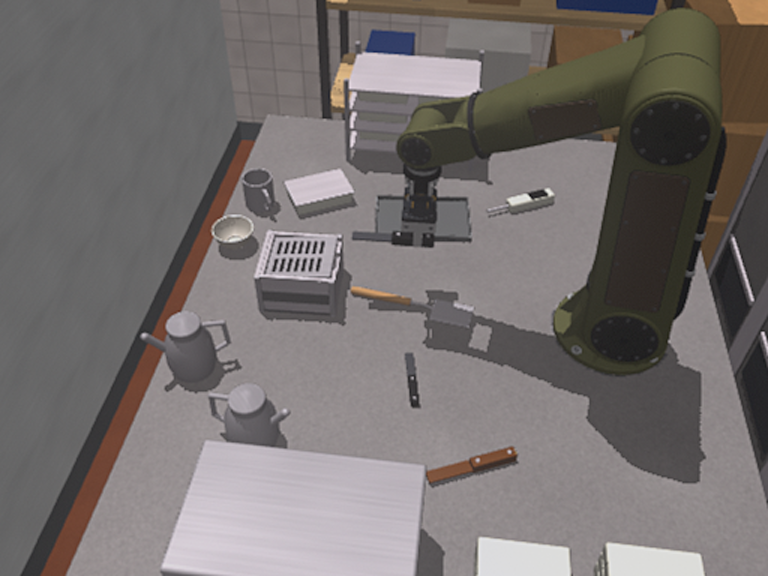

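Run:
```python
from h import *
c=load('wrist11');a=load('scene0');b=load('side0');k=1.5
for q in [(99,94),(161,411)]: print('tray',onz(c,q[0]/k,q[1]/k,.016).round(4),onz(c,q[0]/k,q[1]/k,0).round(4))
A=onz(c,99/k,94/k,.016);B=onz(c,161/k,411/k,.016);d=B-A;L=np.linalg.norm(d);d/=L;n=np.array([d[1],-d[0],0])
print('len',L,'yaw',np.degrees(np.arctan2(d[1],d[0])),'centre',(A+B)/2+n*.08)
for q in [(135,197),(267,137),(60,100),(245,55)]: print('rack z0',onz(a,q[0]/k,q[1]/k,0).round(3))
for q in [(349,160),(474,157)]: print('rack side z0',onz(b,q[0]/k,q[1]/k,0).round(3))
print('rack top',tri([ray(a,105/k,118/k),ray(b,350/k,93/k)]),tri([ray(a,252/k,55/k),ray(b,480/k,92/k)]))
```

```text
tray [ 0.3147 -0.2423  0.016 ] [ 0.3127 -0.2518  0.    ]
tray [ 0.5481 -0.2213  0.016 ] [ 0.5577 -0.2298  0.    ]
len 0.2344030885675168 yaw 5.1393736365961855 centre [ 0.43858169 -0.31149695  0.016     ]
rack z0 [ 0.651 -0.59   0.   ]
rack z0 [ 0.326 -0.542  0.   ]
rack z0 [ 0.605 -1.009  0.   ]
rack z0 [ 0.166 -0.838  0.   ]
rack side z0 [ 0.668 -0.549  0.   ]
rack side z0 [ 0.323 -0.614  0.   ]
rack top [ 0.65635018 -0.54458439  0.22703296] [ 0.33193185 -0.53134794  0.23958783]
```

Run:
```python
from h import *
plan([.3897,-.3157,.12],Rdown(np.radians(5.3)))
```

```text
t 14.7 at [ 0.4341 -0.0454  0.1597] tool shift mm [  39.9 -267.5  -58.8] max/50 5.3
rotvec [-0.0388 -0.0011  0.0004] deg 2.2
```

play_rows(
  deltas=[
    [[0,-15,-3,0,0,0,10],[0,-30,-7,0,0,0,10],[0,-36,-8,0,0,0,10],[0,-36,-8,0,0,0,10],[5,-36,-8,0,0,0,10],[10,-36,-8,0,0,0,10],[10,-36,-8,0,0,0,10],[10,-30,-6,0,0,0,10],[5,-12,-3,-0.039,-0.001,0,10],[0,0,0,0,0,0,10]],
  ],
)

```text
time_s: 15.7
ee_pos: [0.3887, -0.3158, 0.1183]
eef_rot: [2.291, 1.568, 2.383]
force: [-0.5, 0.6, -1.0]
grip_width: 0.0219
```

play_rows(
  deltas=[
    [[0,0,0,0,0,0,10],[0,0,0,0,0,0,10]],
  ],
)

```text
time_s: 15.9
ee_pos: [0.3902, -0.3144, 0.1206]
eef_rot: [-0.422, 1.57, -0.329]
force: [0.1, -1.0, -0.5]
grip_width: 0.0219
```

Run:
```python
from h import *
plan([.3897,-.3157,.0085],Rdown(np.radians(5.3)))
for n in('wrist','scene','side'): cam(n,n+'12')
p,Rc,o=cur()
for n in('scene12','side12'):
    c=load(n);print(n,[ (proj(c,p+Rc@np.array([-.0085,0,z]))*1.5).round() for z in (.1385,-.0365)])
```

```text
t 15.9 at [ 0.3902 -0.3144  0.1206] tool shift mm [112.1  -1.2  -0.6] max/50 2.2
rotvec [0.0003 0.0005 0.0002] deg 0.0
scene12 [array([252., 194.]), array([316., 146.])]
side12 [array([389., 180.]), array([461., 182.])]
```

View pics/scene12.png

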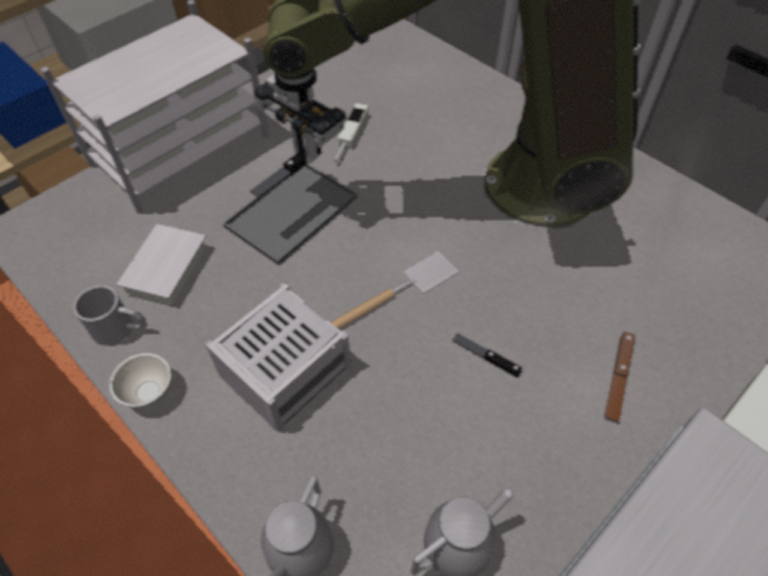

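View pics/wrist12.png

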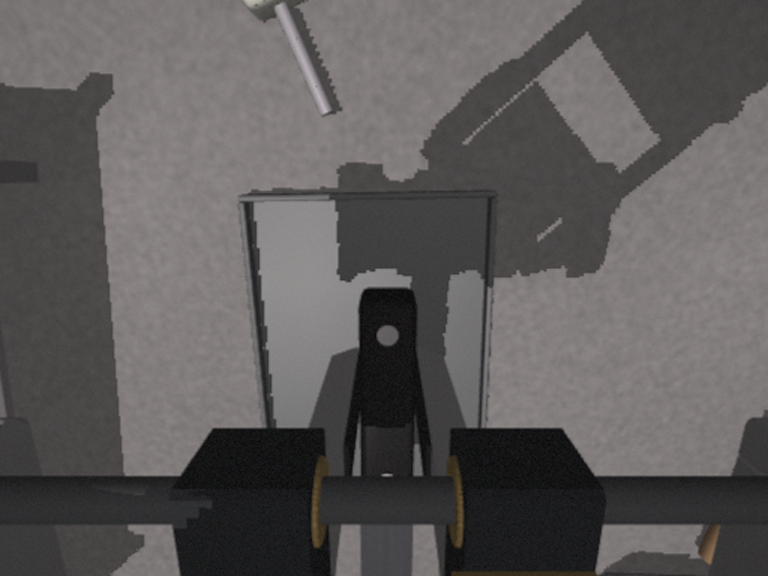

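Run:
```python
from h import *
c=load('wrist12');k=1.5
pts=[(240,198),(496,194),(266,428),(487,428)]
for q in pts: print(onz(c,q[0]/k,q[1]/k,.016).round(4))
Y=np.radians(5.3);X=np.array([np.cos(Y),np.sin(Y),0]);V=np.array([-np.sin(Y),np.cos(Y),0]);O=np.array([.4405,-.311,0])
for q in pts:
    d=onz(c,q[0]/k,q[1]/k,.016)-O; print((d@X).round(4),(d@V).round(4))
```

```text
[ 0.3335 -0.4101  0.016 ]
[ 0.3167 -0.2537  0.016 ]
[ 0.4923 -0.3912  0.016 ]
[ 0.4778 -0.2344  0.016 ]
-0.1157 -0.0888
-0.118 0.0685
0.0442 -0.0847
0.0442 0.0728
```

play_rows(
  deltas=[
    [[15,-5,0,0,0,0,10],[25,0,0,0,0,0,10],[25,0,0,0,0,0,10],[20,0,0,0,0,0,10],[13,0,0,0,0,0,10],[8,0,0,0,0,0,10],[4,0,0,0,0,0,10],[0,0,0,0,0,0,10],[0,0,0,0,0,0,10]],
  ],
)

```text
time_s: 16.95
ee_pos: [0.3908, -0.3206, 0.0115]
eef_rot: [-0.801, 1.569, -0.708]
force: [-0.3, 0.3, -1.8]
grip_width: 0.0216
```

Run:
```python
from h import *
plan([.3897,-.319,.0075],Rdown(np.radians(5.3)));print(cur()[2]['force'])
```

```text
t 16.95 at [ 0.3908 -0.3206  0.0115] tool shift mm [ 3.9  1.7 -1. ] max/50 0.1
rotvec [0.0003 0.0014 0.0014] deg 0.1
[-0.30129358  0.25336837 -1.8229908 ]
```

play_rows(
  deltas=[
    [[2,0,0,0,0,0,10],[1,0,0,0,0,0,10],[0.5,0,0,0,0,0,10],[0,0,0,0,0,0,10],[0,0,0,0,0,0,10]],
  ],
)

```text
time_s: 17.45
ee_pos: [0.3906, -0.3204, 0.0075]
eef_rot: [-0.754, 1.57, -0.662]
force: [-1.4, 1.4, 3.6]
grip_width: 0.0216
```

Run:
```python
from h import *
plan([.3897,-.319,.0075],Rdown(np.radians(5.3)));print(cur()[2]['force'])
```

```text
t 17.45 at [ 0.3906 -0.3204  0.0075] tool shift mm [-0.   1.5 -0.8] max/50 0.0
rotvec [0.0002 0.0009 0.0008] deg 0.1
[-1.43687121  1.39940005  3.57250863]
```

It is seated on the tray floor (+3.6 N). Next: release and retreat.

play_rows(
  deltas=[
    [[0,0,0,0,0,0,26],[0,0,0,0,0,0,34],[0,0,0,0,0,0,46],[0,0,0,0,0,0,46],[-5,0,0,0,0,0,46],[-15,0,0,0,0,0,46],[-35,0,0,0,0,0,46],[-40,0,0,0,0,0,46],[-40,0,0,0,0,0,46],[-40,0,0,0,0,0,46]],
  ],
)

```text
time_s: 18.45
ee_pos: [0.3901, -0.32, 0.1844]
eef_rot: [-0.781, 1.57, -0.688]
force: [0.4, -1.0, -0.6]
grip_width: 0.0457
```

play_rows(
  deltas=[
    [[0,0,-25,0,0,0,46],[0,0,-25,0,0,0,46],[0,0,-25,0,0,0,46],[0,0,0,0,0,0,46],[0,0,0,0,0,0,46]],
  ],
)

```text
time_s: 18.95
ee_pos: [0.3158, -0.3274, 0.1827]
eef_rot: [-0.772, 1.569, -0.68]
force: [0.9, -0.3, -0.3]
grip_width: 0.0459
```

```bash
python3 s.py 13; python3 -c "
from h import *
cam('wrist','wrist13')"; python3 cov.py 13 | sed -n 5,6p
```

```text
[ 0.31576298 -0.32736903  0.1827195 ] tip pred [ 0.45366785 -0.31466469  0.1913998 ] [ 0.87213771 -0.26294394 -0.25996299] [0.04492222 0.0580636  0.01672963] 0.07459465377999751
fulcrum in tool mm [ 97.80112851 262.72863884 318.11901432]
14 L side [369. 287.] scene [468. 260.]
14 R side [394. 145.] scene [288. 114.]
```

View pics/wrist13.png

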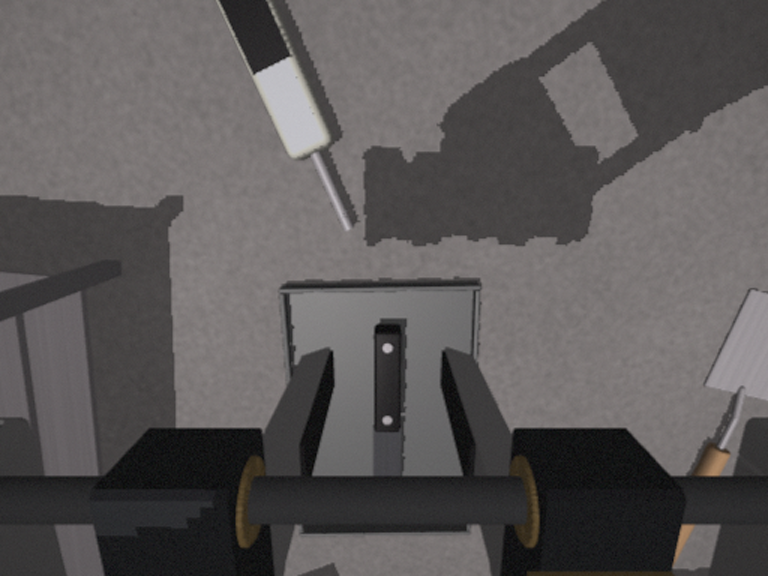

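View pics/scene13.png

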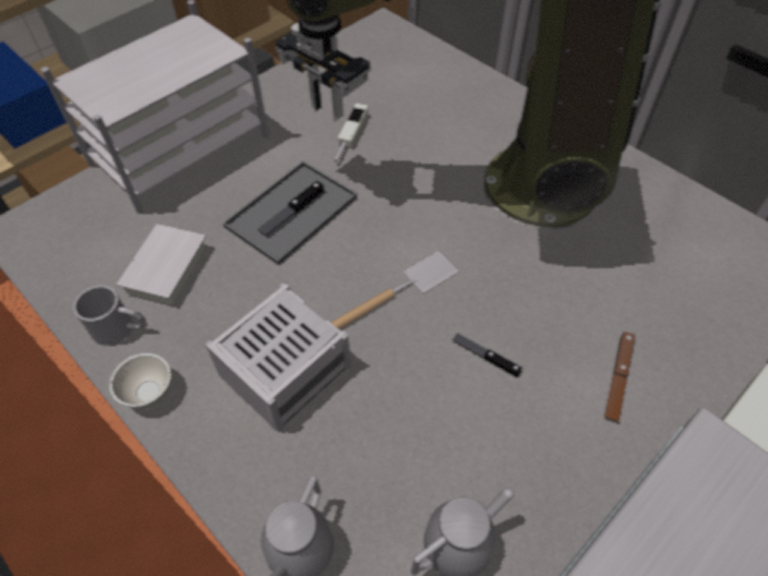

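View pics/s13c.png

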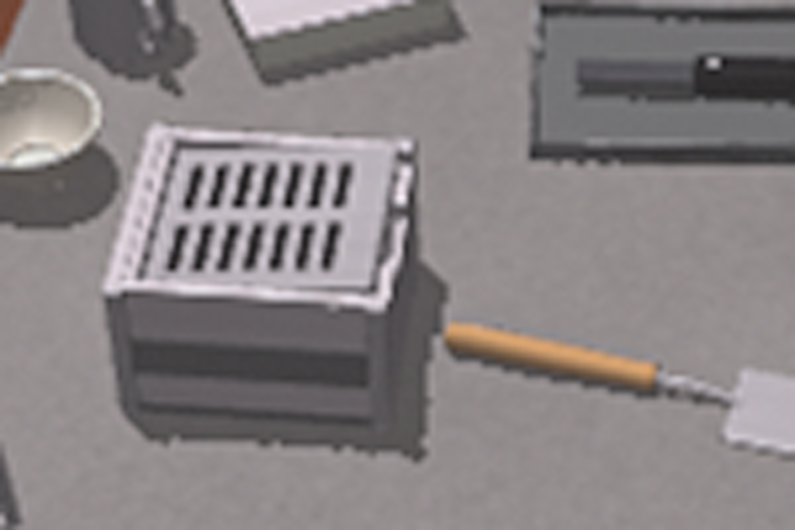

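View pics/sc13c.png

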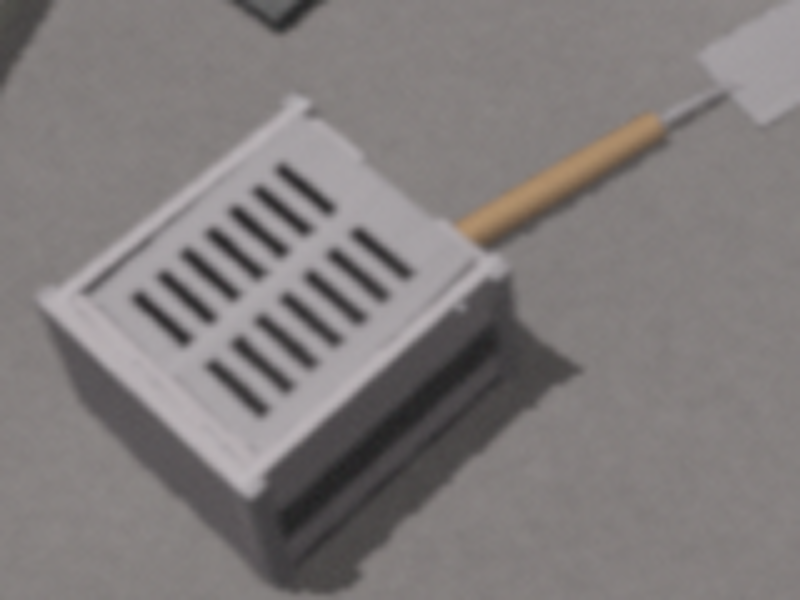

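Run:
```python
from h import *
for n in('side','scene'):
    a=load(n+'0');b=load(n+'13');Y=np.radians(3.05);X=np.array([np.cos(Y),np.sin(Y),0]);V=np.array([-np.sin(Y),np.cos(Y),0]);O=np.array([.6086,-.0367,0])+X*.086
    for s in(1,-1):
        q=O-X*.048+V*s*.024+[0,0,.098]   # near front slots
        u,v=proj(a,q); 
        ga=cv2.cvtColor(a['img'],6 if False else cv2.COLOR_RGB2GRAY);gb=cv2.cvtColor(b['img'],cv2.COLOR_RGB2GRAY)
        ga=cv2.resize(ga,None,fx=8,fy=8,interpolation=2);gb=cv2.resize(gb,None,fx=8,fy=8,interpolation=2)
        r=60;U,W=int(u*8),int(v*8);t=ga[W-r:W+r,U-r:U+r];S=40;m=cv2.matchTemplate(gb[W-r-S:W+r+S,U-r-S:U+r+S],t,cv2.TM_CCOEFF_NORMED)
        _,mx,_,l=cv2.minMaxLoc(m);d=(np.array(l)-S)/8
        g=proj(a,q+[0,0,.01])-proj(a,q)
        print(n,'L' if s>0 else 'R','shift px',d,'score',round(mx,2),'rise mm there',round(10*(d@g)/(g@g),1),'=> front',round(10*(d@g)/(g@g)*143/(143-27.5),1))
c=load('wrist13');k=1.5
Yt=np.radians(5.3)
for nm,u,v,z in[('front rim L',280,286,.016),('front rim R',480,284,.016),('back rim',301,532,.016),('back rim',470,530,.016),('butt',388,326,.028),('joint',388,431,.028)]: print(nm,onz(c,u/k,v/k,z).round(4))
for o,nn in (('side0','side13'),('scene0','scene13')):
    d=np.abs(load(o)['img'].astype(int)-load(nn)['img']).max(2)>60
```

```text
side L shift px [ 0.125 -2.25 ] score 0.97 rise mm there 10.1 => front 12.4
side R shift px [ 0.125 -2.125] score 0.97 rise mm there 9.5 => front 11.8
scene L shift px [ 0.    -2.625] score 0.99 rise mm there 11.8 => front 14.6
scene R shift px [-0.25 -2.75] score 0.99 rise mm there 12.2 => front 15.0
front rim L [ 0.3299 -0.4106  0.016 ]
front rim R [ 0.3137 -0.2535  0.016 ]
back rim [ 0.5653 -0.3847  0.016 ]
back rim [ 0.5483 -0.2277  0.016 ]
butt [ 0.3512 -0.3229  0.028 ]
joint [ 0.4438 -0.3143  0.028 ]
```

```bash
python3 -c "
from station import hand_in
print(hand_in())"
```

```text
the job is handed in; nothing more can be done
None
```

I sprang the cover open with the large black lever, laid the lever in the tool tray, and handed the job in at about 19 s of the 58 s allowed. `hand_in()` gives no verdict, so what follows rests on my own last checks.

- **Prying:** the blade went 60 mm into the notch without contact, then I tipped it about 22° around the notch edge. I lowered the handle again and the cover stayed up by itself. Only the lever touched the cover.
- **Cover:** both front corners sit about 12 mm (side view) to 15 mm (scene view) above seated. The two views differ by about 3 mm, but both are well over the 7 mm needed. The cover looks square in its place.
- **Lever:** it lies flat along the middle of the tool tray. The butt end was measured about 30 mm inside the front rim. The blade tip was hidden in that view and works out to roughly 30 mm inside the back rim.
- **Disagreement:** the wrist view and the scene and side views put the tool tray about 8 mm apart sideways. I placed the lever between the two estimates; the margin to the side walls is more than 50 mm.
- **Bystanders:** by eye, the pot, dish and spatula look unmoved in the last pictures. The gripper ended clear of everything at about 0.18 m height.

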